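# Make up two repair kits at the parts counter

### The job

Make up two repair kits from the parts standing on the counter: stand the bright steel pin, the bronze bushing and the red cap in the blue tray, and the hex fitting with the blue plug and the square aluminium valve block in the yellow tray, each upright on the floor of a compartment of its own (any compartment of the right tray). Leave the dark steel bushing, the white oil filter and the bucket tooth undisturbed where they are.

Things in the scene. Friction and masses are not known exactly. Their poses are not given: they have to be found in the camera images.
- blue_tray: shallow blue plastic tray with three compartments in a row, 72 by 208 mm, outer height 16 mm, walls and dividers 4 mm thick, floor top 4 mm above the underside; every compartment is 64 by 64 mm inside. Origin: centre of the underside; x across the tray (72 mm), y along its length, z up. Fixed to the counter, yaw varies. Compartment centres lie at x = 0, y = -68, 0 and +68 mm.
- yellow_tray: shallow yellow plastic tray with two compartments, 72 by 140 mm, outer height 16 mm, walls and dividers 4 mm thick, floor top 4 mm above the underside; every compartment is 64 by 64 mm inside. Origin: centre of the underside; x across the tray (72 mm), y along its length, z up. Fixed to the counter, yaw varies. Compartment centres lie at x = 0, y = -34 and +34 mm.
- pin: bright plain steel pin, standing, 38 mm in diameter, 80 mm high, about 0.65 kg. Origin: centre of its underside, z up along its axis.
- bronze_bushing: yellow bronze bushing (plain tube), standing, 44 mm outside, 28 mm bore, 45 mm high, about 0.32 kg. Origin: centre of its underside, z up along its bore.
- red_cap: red plastic protection cap, standing: a foot flange 44 mm in diameter and 8 mm high, above it a stem 38 mm in diameter up to 50 mm; about 0.06 kg. Origin: centre of its underside, z up.
- fitting: steel hydraulic fitting, standing: a round foot 38 mm in diameter and 16 mm high, above it a hexagon 40 mm across flats (46 mm over corners) from 16 to 42 mm, on top a blue plug 26 mm in diameter up to 54 mm; about 0.28 kg. Origin: centre of its underside, z up; two opposite flats face +y and -y of its own frame, the others follow every 60 degrees.
- valve_block: square aluminium valve block 36 by 36 mm, 50 mm high, a black port on top, about 0.18 kg. Origin: centre of its underside, z up; faces look along its x and y.
- dark_bushing: dark steel bushing, of the same shape and size as the bronze one (44 mm by 45 mm high), standing among the stock; not wanted, to be left alone. Origin: centre of its underside.
- filter: white oil filter canister with a brass neck, 72 mm in diameter, 108 mm high, standing at the far side; to be left alone. Origin: centre of its underside.
- tooth: dark cast bucket tooth lying flat, about 130 by 55 mm, 45 mm high, at the far side; to be left alone. Origin: middle of its underside, x along its length.
There are look-alikes about, which are no part of the job. What is shaped like the valve_block but green is not meant.

How it is judged:
By the outcome, as a careful person would: the job done as asked, in the order asked, and still so for the second after the job is handed in, with the robot touching nothing.
It also fails if it takes over 115 s, if anything falls off the work surface, if the arm or the gripper's body presses on something with over 40 N, if the wrist force passes 120 N, or if a joint passes its speed limit or range.

### The arm

A 6-joint arm with a two-finger parallel gripper is mounted at the origin on the work surface. World frame = base frame: x ahead of the robot, y to its left, z up, the work surface at z = 0. Lengths are in m, angles in rad, forces in N, time in s.
With the tool pointing down it reaches from about 0.4 to 0.925 m from the base axis. Payload 3.4 kg.
Tool frame: the origin (TCP) lies midway between the tips of the shut fingers; the grasp point (between the pads) lies 19 mm behind it (env.grip_depth is the z of the grasp point in the tool frame, in m); z points along the fingers, y is the line along which they close (so a half turn about z gives the same grasp; the last joint's range is limited). The gripper opens to 85 mm and grips with 20 to 120 N. Pads are 22 mm wide; open, the fingers measure 114 mm over their backs; the gripper's body (76 mm by 85 mm) begins 54 mm behind the grasp point. The pads swing forward as they close: fully open they stand 13 mm farther back than shut.
Start: joints at [1.075, 0.307, 1.506, -0, 1.328, -0.073], TCP at [0.235, 0.525, 0.203] pointing down, gripper open.
Joint ranges: [-3.12, 3.12], [-1.05, 2.28], [0.14, 2.33], [-1.42, 4.57], [0.1, 2.73], [-2.68, 2.68]. Speed limits (rad/s): [2.57, 2.57, 3.14, 3.14, 3.14, 3.14].

### API

Orientations are given as [roll, pitch, yaw] about the fixed x, y, z axes, in that order (R = Rz(yaw) Ry(pitch) Rx(roll)).
In Python, from cell import readout, viewer, job, boxes_of, env gives the robot as it stands.
- The arm moves only by the shell command python3 -m creep 'ROWS'. ROWS is JSON, a list of rows, each an object with "travel": the shift along the tool's x, y, z in units of 30 mm (1.0 is 30 mm), a list of three; "turn": the turn, a rotation vector about the tool's x, y, z in units of 8 degrees (1.0 is 8 degrees), a list of three; "claw": the opening in per cent of the stroke, from 0 (shut) to 100 (fully open). A call has 1 to 12 rows; each row is the pose to reach, as a shift and turn from the pose commanded when the call began, along the tool's axes at that moment; what a row does not reach only later rows make up. A row lasts 1/10 s, in which the tool goes at most 50 mm and 8.59 degrees, less where a joint would pass 70% of its speed; a pose out of reach is approached as far as the arm can. A call with a gripper value outside its range is refused whole. The fingers move at their own pace and stop on an object; the grip force is fixed at half the most. Time passes only in rows, so rows that repeat a pose let the fingers close. It gives the time, the measured TCP pose, the force, the opening and the grip force at its end, in the units of the state.
- readout.observe(): the state, without advancing time (a new reading comes with each control period).
- viewer.get_image(name): name is "scene" or "top" or "wrist"; returns the picture (420x560x3 uint8, blue, green, red); there is no depth.
- viewer.calibration(name): a dict with "fovy" (degrees; the focal length in pixels is half the picture's height over the tangent of half this angle, whatever the lens; pixels are square), "cx", "cy" (the principal point, pixels), "eye" and "orientation" of the camera in the world. Camera axes: x right, y up, looking along -z (the intrinsics and any distortion apply to the point x, -y, -z); pixel columns grow to the right and rows downward; lengths in m; the calibration is good to about 2 mm. The wrist camera is an equidistant fisheye: a pixel r from the principal point sees the ray r / f radians off the axis. A picture is of the moment at which its call begins: read the wrist's pose just before it. calibration takes no time and is no camera call; for the wrist camera it gives the pose at the moment of the call.
- job.sign_off(): hands the job in; it is judged then, once.
Trained networks look in the newest picture that a camera, given by its name, has taken for a name from the list of things; names that differ only in an ending like _2 or _b are one class to them, and where a whole thing is asked for, a point or a joint stands for the part that bears it (a point fixed in the world has none). Each returns a list of dicts, best first, with "score" (0 to 1); they miss things now and then, are a little off and sometimes report something else, mostly with a low value. They report only what shows in the picture. A call takes as long as a camera call. They do not tell look-alikes from the thing itself.
- boxes_of(label, camera): "centre" ([column, row] in pixels, amid what is visible of it).
The state is a dict: "time": time; "q": joint angles; "qvel": joint speeds; "joint_efforts": joint torques, N m; "tool_pos": TCP position; "tcp_rot": TCP orientation; "contact_force": force on the tool from outside, world axes, zero at the start; "torque": the same for the moment, N m; "finger_gap": finger opening in m; "grip_force": force on a finger pad.
Only numpy, scipy, OpenCV 4.12 (cv2) and the standard library are available. Lean on these libraries where they do the work, as an engineer would, in place of code of your own. Each camera call takes 0.05 s, during which the arm holds its last target. There are 200 camera calls.

## Working session

There is one attempt and no reset: what is moved stays moved. The work goes in short steps, Python scripts to look and compute and a shell command to move; the robot and the scene stay as the last step left them, time stands still between calls to the robot, and variables do not carry over. Pictures are saved under pics/ and viewed, at most 14 in all, crops included, and the job is handed in when it is done.

```bash
ls; mkdir -p pics
python3 - <<'E'
from cell import readout, viewer, job, boxes_of, env
import cv2
s=readout.observe(); print(s)
for c in ("scene","top"):
    cv2.imwrite(f"pics/{c}0.png",viewer.get_image(c)); print(viewer.calibration(c))
print(viewer.calibration("wrist"), env.grip_depth)
for l in "blue_tray yellow_tray pin bronze_bushing red_cap fitting valve_block dark_bushing filter tooth".split():
    print(l,[(b['centre'],round(b['score'],2)) for b in boxes_of(l,"top")][:4])
E
```

```text
pics
{'time': 0.0, 'q': array([ 1.07551043e+00,  3.07513688e-01,  1.50766957e+00, -3.89705613e-06,
        1.32835607e+00, -7.34806807e-02]), 'qvel': array([ 0.00032094, -0.00098655,  0.00082451, -0.00111384, -0.00022402,
        0.00066032]), 'joint_efforts': array([-1.31816538e-03, -4.57546914e+01, -2.51917470e+01,  1.40084917e-04,
        1.33069174e-02,  5.53755399e-05]), 'tool_pos': array([0.23507184, 0.52394533, 0.20201648]), 'tcp_rot': array([-3.13965096e+00, -1.39142739e-04,  2.71978824e+00]), 'contact_force': array([-0.46769258,  0.12128356,  0.75791363]), 'torque': array([-0.03683643,  0.04780989,  0.01851493]), 'grip_force': 0.0, 'finger_gap': 0.08536179884290042}
{'fovy': 54.98721843524143, 'cx': 280.0945885044748, 'cy': 212.87450957750255, 'eye': array([ 1.31199319, -0.08722884,  0.69086558]), 'orientation': array([8.34991242e-01, 1.31447014e-03, 1.43965375e+00])}
{'fovy': 48.879412371092876, 'cx': 280.0087842384311, 'cy': 215.22891765909105, 'eye': array([0.39074649, 0.01997727, 1.1858634 ]), 'orientation': array([ 0.18844711, -0.01819078, -1.58981641])}
{'fovy': 65.70646984690485, 'cx': 277.90969190484185, 'cy': 202.6474811658776, 'eye': array([0.1613839 , 0.55903308, 0.3745544 ]), 'orientation': array([-0.32149795,  0.00319324,  1.14969263])} -0.0187
blue_tray [([343.2, 279.9], 0.64)]
yellow_tray [([211.2, 271.5], 0.7)]
pin [([361.0, 221.1], 0.6)]
bronze_bushing [([305.2, 192.0], 0.8), ([209.9, 273.3], 0.55), ([128.9, 250.6], 0.51)]
red_cap [([173.7, 222.5], 0.81)]
fitting [([126.8, 252.1], 0.84)]
valve_block [([211.3, 275.1], 0.6), ([261.6, 163.3], 0.56), ([217.1, 201.8], 0.54), ([250.1, 198.0], 0.48)]
dark_bushing [([437.1, 260.1], 0.52)]
filter []
tooth [([354.1, 145.7], 0.74)]
```

View pics/top0.png

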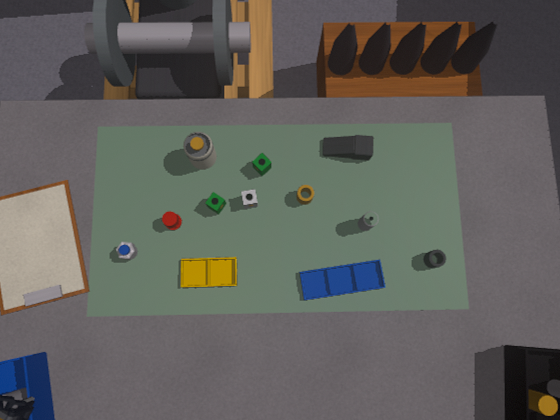

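View pics/scene0.png

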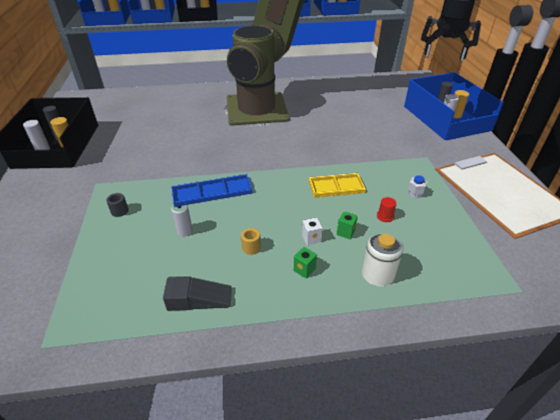

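```bash
cat > h.py <<'E'
import numpy as np, cv2
from scipy.spatial.transform import Rotation as R
from cell import readout, viewer, boxes_of
def ray(cal,uv,cam):
    f=210/np.tan(np.radians(cal['fovy']/2)); d=np.array([uv[0]-cal['cx'],uv[1]-cal['cy']])/f
    if cam=='wrist':
        r=np.hypot(*d); d=d*(np.tan(r)/r if r>1e-9 else 1)
        if r>1.5: return None
    return R.from_euler('xyz',cal['orientation']).apply([d[0],-d[1],-1])
def at(cal,uv,z,cam):
    v=ray(cal,uv,cam); e=np.array(cal['eye']); return (e+v*(z-e[2])/v[2])[:2]
def pix(cal,p,cam):
    f=210/np.tan(np.radians(cal['fovy']/2))
    c=R.from_euler('xyz',cal['orientation']).inv().apply(np.array(p)-cal['eye']); d=np.array([c[0],-c[1]])
    if cam=='wrist':
        n=np.hypot(*d); d=d/n*np.arctan2(n,-c[2])
    else: d=d/-c[2]
    return d*f+[cal['cx'],cal['cy']]
def go(x,y,z,yaw=None):
    """units for creep to reach TCP x,y,z, tool down, finger line (tool y) at world angle yaw (mod pi)"""
    s=readout.observe(); r=R.from_euler('xyz',s['tcp_rot'])
    t=r.inv().apply(np.array([x,y,z])-s['tool_pos'])/.03
    ya=r.as_matrix()[:,1]; cur=np.arctan2(ya[1],ya[0])
    d=0 if yaw is None else (yaw-cur+np.pi/2)%np.pi-np.pi/2
    g=R.from_euler('z',d)*r
    zz=g.as_matrix()[:,2]; ax=np.cross(zz,[0,0,-1]); g=R.from_rotvec(ax)*g
    print('travel',t.round(2),'turn',((r.inv()*g).as_rotvec(degrees=True)/8).round(2),'q6',s['q'][5].round(2),'cur yaw',cur.round(3),'pos',s['tool_pos'].round(4))
E
python3 - <<'E'
from h import *
im=cv2.imread('pics/top0.png'); cal=viewer.calibration('top')
hsv=cv2.cvtColor(im,cv2.COLOR_BGR2HSV)
for n,lo,hi in(('blue',(105,150,60),(130,255,255)),('yellow',(20,150,80),(32,255,255))):
    m=cv2.inRange(hsv,lo,hi); m[:240]=0;m[320:]=0;m[:,:150]=0
    c=max(cv2.findContours(m,0,2)[0],key=cv2.contourArea)
    p=np.array([at(cal,q,.016,'top') for q in c[:,0].astype(float)],np.float32)
    b=cv2.minAreaRect(p); print(n,b, cv2.boxPoints(b).round(3).tolist())
for n,uv,z in(('pin',(371,217),.08),('bronze',(305.5,192),.045),('red',(172,219),.05),('fit',(125,250),.054),('valve',(249.5,197),.05),('g1',(216,201),.05),('g2',(262,161),.05),('dark',(436,258),.045),('filter',(197,144),.108)):
    print(n,at(cal,uv,z,'top').round(3))
c=im[125:305,95:465]; cv2.imwrite('pics/crop0.png',cv2.resize(c,(800,389),interpolation=cv2.INTER_CUBIC))
E
```

```text
blue ((0.4468775689601898, -0.1582518070936203), (0.0704246237874031, 0.20673774182796478), 7.724440097808838) [[0.39800000190734863, -0.061000000685453415], [0.4259999990463257, -0.26499998569488525], [0.4959999918937683, -0.25600001215934753], [0.46799999475479126, -0.050999999046325684]]
yellow ((0.4718015789985657, 0.1767139732837677), (0.07165473699569702, 0.13844461739063263), 0.6550576686859131) [[0.4350000023841858, 0.2460000067949295], [0.43700000643730164, 0.10700000077486038], [0.5080000162124634, 0.1080000028014183], [0.5070000290870667, 0.2460000067949295]]
pin [ 0.593 -0.226]
bronze [ 0.667 -0.071]
red [0.602 0.264]
fit [0.526 0.376]
valve [0.655 0.071]
g1 [0.646 0.155]
g2 [0.749 0.039]
dark [ 0.494 -0.391]
filter [0.776 0.196]
```

View pics/crop0.png

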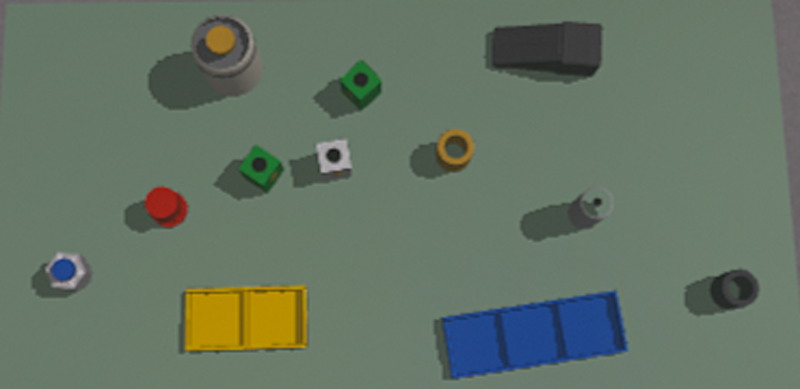

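Valve-block candidates in the top image are the white (249,197), the green (216,202) and the green (262,163). I take the white one. Bushing candidates are the bronze (305,192) and the dark (436,258), and I take the bronze. The crop confirms both, and it shows the pin at (370,218), red cap at (172,219), fitting at (125,250) and both trays empty. First I'll hover over the pin.

```bash
python3 -c "
from h import *
go(.593,-.226,.19,0.135)"
```

```text
travel [-21.12 -17.95   0.43] turn [-0.   -0.    7.26] q6 -0.07 cur yaw 1.149 pos [0.2354 0.5246 0.2029]
```

```bash
python3 -m creep '[{"travel":[-21.1,-17.95,0.4],"turn":[0,0,7.26],"claw":100},{"travel":[-21.1,-17.95,0.4],"turn":[0,0,7.26],"claw":100},{"travel":[-21.1,-17.95,0.4],"turn":[0,0,7.26],"claw":100},{"travel":[-21.1,-17.95,0.4],"turn":[0,0,7.26],"claw":100},{"travel":[-21.1,-17.95,0.4],"turn":[0,0,7.26],"claw":100},{"travel":[-21.1,-17.95,0.4],"turn":[0,0,7.26],"claw":100},{"travel":[-21.1,-17.95,0.4],"turn":[0,0,7.26],"claw":100},{"travel":[-21.1,-17.95,0.4],"turn":[0,0,7.26],"claw":100},{"travel":[-21.1,-17.95,0.4],"turn":[0,0,7.26],"claw":100},{"travel":[-21.1,-17.95,0.4],"turn":[0,0,7.26],"claw":100},{"travel":[-21.1,-17.95,0.4],"turn":[0,0,7.26],"claw":100},{"travel":[-21.1,-17.95,0.4],"turn":[0,0,7.26],"claw":100}]'; python3 -c "
from h import *
go(.593,-.226,.19,0.135)"
```

```text
time: 1.8
tool_pos: [0.4939, -0.0192, 0.1946]
tcp_rot: [3.141, -0.0, 1.706]
contact_force: [0.7, -0.0, 0.1]
finger_gap: 0.0857
grip_force: 0.0
travel [-7.27  2.35  0.15] turn [ 0.01 -0.   -0.  ] q6 -0.26 cur yaw 0.135 pos [ 0.4939 -0.0192  0.1946]
```

```bash
python3 -m creep '[{"travel":[-7.27,2.35,0.15],"turn":[0,0,0],"claw":100},{"travel":[-7.27,2.35,0.15],"turn":[0,0,0],"claw":100},{"travel":[-7.27,2.35,0.15],"turn":[0,0,0],"claw":100},{"travel":[-7.27,2.35,0.15],"turn":[0,0,0],"claw":100},{"travel":[-7.27,2.35,0.15],"turn":[0,0,0],"claw":100},{"travel":[-7.27,2.35,0.15],"turn":[0,0,0],"claw":100},{"travel":[-7.27,2.35,0.15],"turn":[0,0,0],"claw":100}]'
python3 - <<'E'
from h import *
cal=viewer.calibration('wrist'); im=viewer.get_image('wrist')
print([(b['centre'],b['score']) for b in boxes_of('pin','wrist')], pix(cal,[.593,-.226,.08],'wrist'), pix(cal,[.593,-.226,.0],'wrist'))
for p in ([.593,-.226,.08],[.4377,-.0909,.004],[.447,-.158,.004],[.456,-.2256,.004]):
    cv2.circle(im,tuple(int(v) for v in pix(cal,p,'wrist')),3,(255,0,255),-1)
cv2.imwrite('pics/w1.png',im)
go(.593,-.226,.19,0.135)
E
```

```text
time: 2.5
tool_pos: [0.5922, -0.2242, 0.1891]
tcp_rot: [-3.141, -0.001, 1.705]
contact_force: [-0.2, 0.4, -0.4]
finger_gap: 0.0854
grip_force: 0.0
[([276.5, 173.4], 0.8)] [278.27633174 192.70797762] [278.35315131 172.5707491 ]
travel [-0.12  0.03 -0.02] turn [-0.01 -0.01  0.01] q6 -0.56 cur yaw 0.136 pos [ 0.5917 -0.2226  0.1896]
```

View pics/w1.png

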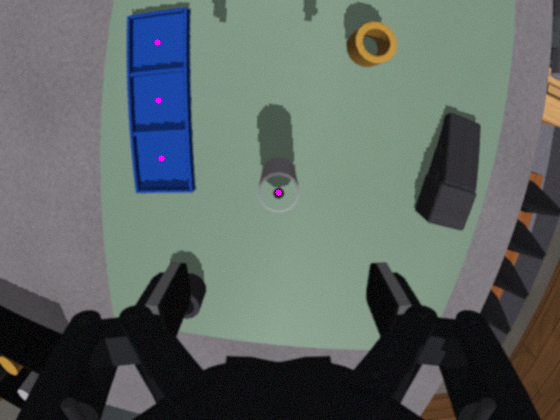

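The projected pin top lands exactly on the pin at (278,192), and the compartment dots sit at the compartment centres (159,41), (159,100) and (162,159). So the map is good, and I'll descend and grip.

```bash
python3 -m creep '[{"travel":[-0.1,0,1.7],"turn":[0,0,0],"claw":100},{"travel":[-0.1,0,3.3],"turn":[0,0,0],"claw":100},{"travel":[-0.1,0,4.5],"turn":[0,0,0],"claw":100},{"travel":[-0.1,0,5],"turn":[0,0,0],"claw":100},{"travel":[-0.1,0,5],"turn":[0,0,0],"claw":30},{"travel":[-0.1,0,5],"turn":[0,0,0],"claw":10},{"travel":[-0.1,0,5],"turn":[0,0,0],"claw":10},{"travel":[-0.1,0,5],"turn":[0,0,0],"claw":10},{"travel":[-0.1,0,5],"turn":[0,0,0],"claw":10},{"travel":[-0.1,0,5],"turn":[0,0,0],"claw":10},{"travel":[-0.1,0,5],"turn":[0,0,0],"claw":10}]'
```

```text
time: 3.7
tool_pos: [0.5941, -0.2272, 0.0423]
tcp_rot: [3.138, 0.002, 1.706]
contact_force: [-1.6, 0.3, 6.9]
finger_gap: 0.0343
grip_force: 59.4
```

```bash
python3 -m creep '[{"travel":[0,0,-0.7],"turn":[0,0,0],"claw":10},{"travel":[0,0,-1.5],"turn":[0,0,0],"claw":10},{"travel":[0,0,-2],"turn":[0,0,0],"claw":10},{"travel":[0,0,-2],"turn":[0,0,0],"claw":10}]'
python3 - <<'E'
from h import *
go(.456,-.2256,.1,.135); print(readout.observe()['finger_gap'])
cv2.imwrite('pics/w2.png',viewer.get_image('wrist'))
E
```

```text
time: 4.1
tool_pos: [0.5945, -0.2274, 0.1023]
tcp_rot: [3.137, 0.003, 1.706]
contact_force: [0.6, -1.2, -5.2]
finger_gap: 0.034
grip_force: 61.7
travel [ 0.68 -4.57  0.06] turn [0.03 0.02 0.  ] q6 -0.57 cur yaw 0.135 pos [ 0.5945 -0.2274  0.1023]
0.03404072430911793
```

View pics/w2.png

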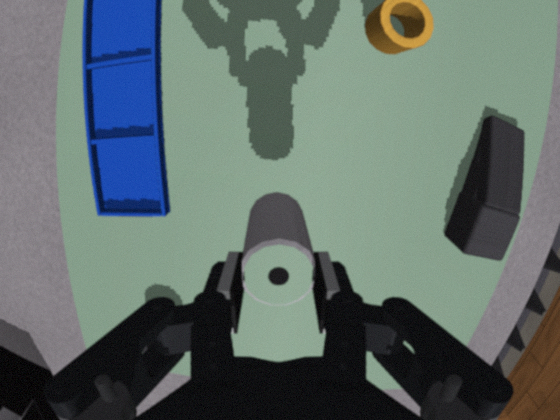

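The pin is held upright and clear of the counter, top at (279,272). Next I compute its offset in the grip.

Run:
```python
from h import *
cal=viewer.calibration('wrist');s=readout.observe();p=at(cal,(279,271.5),.14,'wrist');print(p,s['tool_pos'],pix(cal,[*p,.06],'wrist'))
o=p-s['tool_pos'][:2]; t=np.array([.456,-.2256])-o
go(*t,.1,.135)
```

```text
[ 0.59382553 -0.22293406] [ 0.59342502 -0.22695208  0.10073701] [278.55674042 212.71794584]
travel [ 0.53 -4.56  0.01] turn [0.01 0.01 0.  ] q6 -0.57 cur yaw 0.135 pos [ 0.5934 -0.227   0.1007]
```

```bash
python3 -m creep '[{"travel":[0.2,-1.4,0],"turn":[0,0,0],"claw":10},{"travel":[0.4,-2.9,0],"turn":[0,0,0],"claw":10},{"travel":[0.5,-4.2,0],"turn":[0,0,0],"claw":10},{"travel":[0.53,-4.56,0.2],"turn":[0,0,0],"claw":10},{"travel":[0.53,-4.56,0.9],"turn":[0,0,0],"claw":10},{"travel":[0.53,-4.56,1.5],"turn":[0,0,0],"claw":10},{"travel":[0.53,-4.56,1.75],"turn":[0,0,0],"claw":10},{"travel":[0.53,-4.56,1.84],"turn":[0,0,0],"claw":10},{"travel":[0.53,-4.56,1.84],"turn":[0,0,0],"claw":10}]'; python3 -m creep '[{"travel":[0,0,0],"turn":[0,0,0],"claw":50},{"travel":[0,0,0],"turn":[0,0,0],"claw":75},{"travel":[0,0,0],"turn":[0,0,0],"claw":75},{"travel":[0,0,0],"turn":[0,0,0],"claw":75},{"travel":[0,0,-1.3],"turn":[0,0,0],"claw":75},{"travel":[0,0,-2.8],"turn":[0,0,0],"claw":100},{"travel":[0,0,-4],"turn":[0,0,0],"claw":100},{"travel":[0,0,-4],"turn":[0,0,0],"claw":100}]'
python3 - <<'E'
from h import *
go(.667,-.071,.16,.135)
cv2.imwrite('pics/w3.png',viewer.get_image('wrist'))
E
```

```text
time: 5.05
tool_pos: [0.4539, -0.2293, 0.0464]
tcp_rot: [-3.139, -0.0, 1.707]
contact_force: [-6.3, 2.1, 17.3]
finger_gap: 0.0344
grip_force: 64.8
time: 5.85
tool_pos: [0.4592, -0.2317, 0.1699]
tcp_rot: [3.133, 0.007, 1.706]
contact_force: [0.7, -0.3, 0.1]
finger_gap: 0.0853
grip_force: 0.0
travel [4.38 7.58 0.36] turn [0.06 0.05 0.  ] q6 -0.69 cur yaw 0.135 pos [ 0.4592 -0.2317  0.1699]
```

View pics/w3.png

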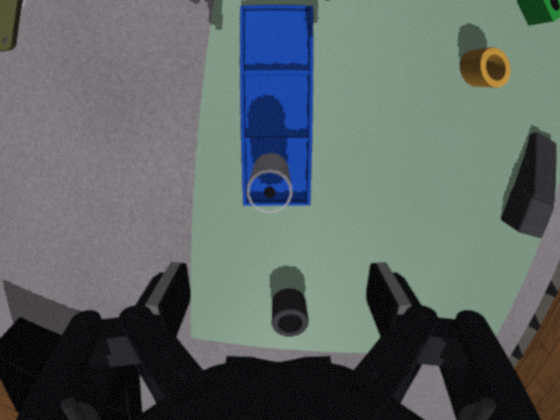

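Run:
```python
from h import *
cal=viewer.calibration('wrist')
p=at(cal,(270,191),.084,'wrist'); d=p-[.4469,-.1583]; a=.1348
print(p, R.from_euler('z',-a).apply([*d,0]))
# bronze refine: top circle centre
print(at(cal,(491,67),.045,'wrist'))
print([(b['centre'],b['score']) for b in boxes_of('bronze_bushing','wrist')])
```

```text
[ 0.45096709 -0.22469888] [-0.00489329 -0.06634311  0.        ]
[ 0.65806314 -0.07138272]
[([484.9, 67.8], 0.7)]
```

The pin stands in the near compartment, at tray-local (-5,-66) mm with its top at (270,191). Bronze bushing next.

```bash
python3 -m creep '[{"travel":[4.38,7.5,0.3],"turn":[0.06,0.05,0],"claw":100},{"travel":[4.38,7.5,0.3],"turn":[0.06,0.05,0],"claw":100},{"travel":[4.38,7.5,0.3],"turn":[0.06,0.05,0],"claw":100},{"travel":[4.38,7.5,0.3],"turn":[0.06,0.05,0],"claw":100},{"travel":[4.38,7.5,0.3],"turn":[0.06,0.05,0],"claw":100},{"travel":[4.38,7.5,0.3],"turn":[0.06,0.05,0],"claw":100},{"travel":[4.38,7.5,0.3],"turn":[0.06,0.05,0],"claw":100},{"travel":[4.38,7.5,0.3],"turn":[0.06,0.05,0],"claw":100}]'
python3 - <<'E'
from h import *
cal=viewer.calibration('wrist'); im=viewer.get_image('wrist')
hsv=cv2.cvtColor(im,cv2.COLOR_BGR2HSV); m=cv2.inRange(hsv,(10,120,60),(28,255,255))
c=max(cv2.findContours(m,0,2)[0],key=cv2.contourArea); print(cv2.minEnclosingCircle(c), cv2.boundingRect(c))
print([(b['centre'],b['score']) for b in boxes_of('bronze_bushing','wrist')],pix(cal,[.667,-.071,.045],'wrist'))
go(.667,-.071,.012,.135)
x,y,w,h=cv2.boundingRect(c); cv2.imwrite('pics/w4.png',cv2.resize(im[max(0,y-60):y+h+60,max(0,x-80):x+w+80],None,fx=3,fy=3))
print(max(0,x-80),max(0,y-60))
E
```

```text
time: 6.75
tool_pos: [0.6584, -0.0692, 0.1536]
tcp_rot: [-3.129, -0.008, 1.706]
contact_force: [-1.3, -0.0, -0.2]
finger_gap: 0.0856
grip_force: 0.0
((550.0, 343.0), 76.53113555908203) (511, 267, 49, 153)
[([289.7, 196.8], 0.98)] [288.2522516  194.82321043]
travel [-0.11  0.33  4.76] turn [-0.08 -0.05 -0.01] q6 -0.31 cur yaw 0.134 pos [ 0.6585 -0.07    0.1548]
431 207
```

View pics/w4.png

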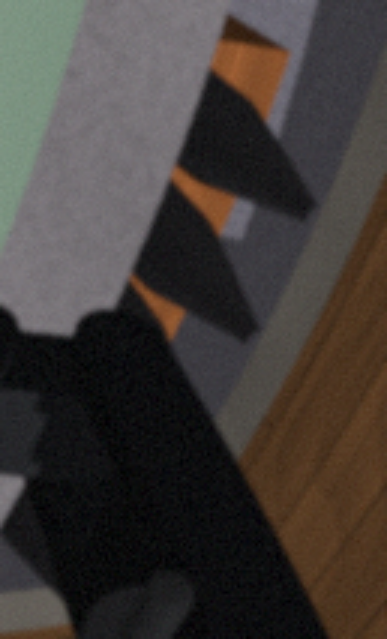

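The crop missed: it shows only the background at right. The network still puts the bushing at (290,197), which matches the prediction (288,195), so I'll grip it.

```bash
python3 -m creep '[{"travel":[-0.11,0.3,1.5],"turn":[-0.07,-0.05,0],"claw":100},{"travel":[-0.11,0.3,3],"turn":[-0.07,-0.05,0],"claw":100},{"travel":[-0.11,0.3,4.3],"turn":[-0.07,-0.05,0],"claw":100},{"travel":[-0.11,0.3,4.73],"turn":[-0.07,-0.05,0],"claw":100},{"travel":[-0.11,0.3,4.73],"turn":[-0.07,-0.05,0],"claw":50},{"travel":[-0.11,0.3,4.73],"turn":[-0.07,-0.05,0],"claw":10},{"travel":[-0.11,0.3,4.73],"turn":[-0.07,-0.05,0],"claw":10},{"travel":[-0.11,0.3,4.73],"turn":[-0.07,-0.05,0],"claw":10},{"travel":[-0.11,0.3,4.73],"turn":[-0.07,-0.05,0],"claw":10},{"travel":[-0.11,0.3,4.73],"turn":[-0.07,-0.05,0],"claw":10}]'; python3 -m creep '[{"travel":[0,0,-0.7],"turn":[0,0,0],"claw":10},{"travel":[0,0,-1.5],"turn":[0,0,0],"claw":10},{"travel":[0,0,-2],"turn":[0,0,0],"claw":10},{"travel":[0,0,-2],"turn":[0,0,0],"claw":10}]'
python3 - <<'E'
from h import *
cal=viewer.calibration('wrist'); im=viewer.get_image('wrist')
print([(b['centre'],b['score']) for b in boxes_of('bronze_bushing','wrist')])
s=readout.observe(); print(pix(cal,[*s['tool_pos'][:2],.105],'wrist'))
go(.4469,-.1583,.073,.135); cv2.imwrite('pics/w5.png',im)
E
```

```text
time: 7.85
tool_pos: [0.6695, -0.0703, 0.016]
tcp_rot: [3.137, 0.001, 1.706]
contact_force: [-0.7, -0.8, 0.8]
finger_gap: 0.0087
grip_force: 0.7
time: 8.25
tool_pos: [0.6711, -0.0704, 0.077]
tcp_rot: [3.134, 0.002, 1.706]
contact_force: [0.8, 0.1, -0.4]
finger_gap: 0.0085
grip_force: 0.0
[]
[272.52814506 265.75279341]
travel [-1.92 -7.72  0.01] turn [0.02 0.   0.  ] q6 -0.3 cur yaw 0.135 pos [ 0.6685 -0.0701  0.0739]
```

View pics/w5.png

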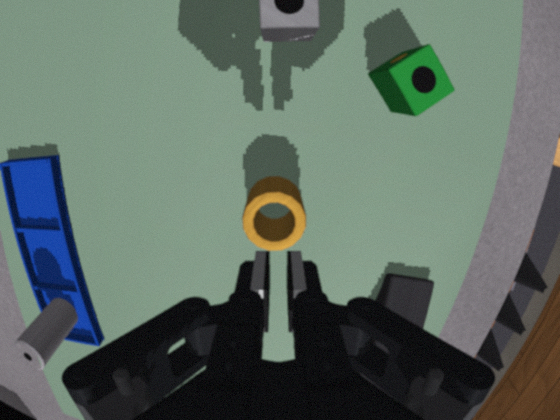

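The grasp missed. The bronze bushing is still upright, ahead of the fingers at (274,221). I'll remeasure it.

Run:
```python
from h import *
cal=viewer.calibration('wrist'); im=viewer.get_image('wrist'); s=readout.observe()
p=at(cal,(274,221),.045,'wrist'); print(p, s['tool_pos'],'tcp px',pix(cal,s['tool_pos'],'wrist'), cal['eye'],cal['orientation'])
im=viewer.get_image('top'); hsv=cv2.cvtColor(im,cv2.COLOR_BGR2HSV); m=cv2.inRange(hsv,(10,100,50),(28,255,255)); m[:170]=0;m[240:]=0
ct=viewer.calibration('top'); ys,xs=np.nonzero(m[:,280:340]); print('top px',xs.mean()+280,ys.mean(), len(xs), at(ct,(xs.mean()+280,ys.mean()),.035,'top'))
print(boxes_of('bronze_bushing','top')[:2])
```

```text
[ 0.66613252 -0.06789658] [ 0.66779507 -0.06995504  0.07296658] tcp px [275.86279098 242.13134805] [0.65758468 0.01205503 0.24634203] [-0.32336674 -0.00111928  0.13610888]
top px 301.43859649122805 196.31578947368422 114 [ 0.65821677 -0.06088887]
[{'centre': [302.0, 198.9], 'score': 0.68}]
```

Run:
```python
from h import *
cal=viewer.calibration('scene'); im=viewer.get_image('scene'); s=readout.observe(); t=s['tool_pos']
print(s['finger_gap'])
im=cv2.resize(im,None,fx=4,fy=4,interpolation=cv2.INTER_CUBIC)
for dz in (0,.02,.04,.06):
    u=pix(cal,t+[0,0,dz],'scene'); print(dz,u); cv2.circle(im,tuple(int(4*v+2) for v in u),4,(255,0,255),-1)
u=pix(cal,t,'scene'); x,y=int(4*u[0]),int(4*u[1])
cv2.imwrite('pics/s1.png',im[y-420:y+160,x-350:x+350]); print(x-350,y-420)
```

```text
0.00847554535539289
0 [250.02658873 225.6662041 ]
0.02 [249.55445078 219.04316328]
0.04 [249.06764072 212.21430553]
0.06 [248.56546384 205.16988554]
650 482
```

View pics/s1.png

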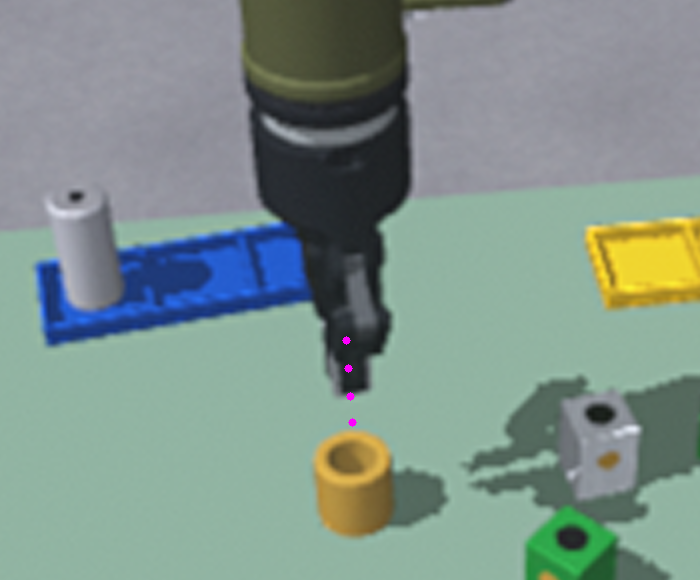

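The scene crop shows the real fingertips about 20 mm above the reported TCP, at the 0.02 dot. The fingers therefore closed just above the bushing, which stands unmoved directly below. Every grasp needs to go about 20–25 mm lower.

```bash
python3 -m creep '[{"travel":[0,0,0],"turn":[0,0,0],"claw":60},{"travel":[0,0,0],"turn":[0,0,0],"claw":100},{"travel":[0,0,0],"turn":[0,0,0],"claw":100},{"travel":[0,0,0],"turn":[0,0,0],"claw":100},{"travel":[-0.05,0,0.8],"turn":[0,0,0],"claw":100},{"travel":[-0.05,0,1.8],"turn":[0,0,0],"claw":100},{"travel":[-0.05,0,2.5],"turn":[0,0,0],"claw":100},{"travel":[-0.05,0,2.8],"turn":[0,0,0],"claw":100},{"travel":[-0.05,0,2.8],"turn":[0,0,0],"claw":100}]'; python3 -m creep '[{"travel":[0,0,0],"turn":[0,0,0],"claw":50},{"travel":[0,0,0],"turn":[0,0,0],"claw":10},{"travel":[0,0,0],"turn":[0,0,0],"claw":10},{"travel":[0,0,0],"turn":[0,0,0],"claw":10},{"travel":[0,0,0],"turn":[0,0,0],"claw":10},{"travel":[0,0,0],"turn":[0,0,0],"claw":10}]'
```

```text
time: 9.45
tool_pos: [0.6675, -0.0714, -0.0119]
tcp_rot: [-3.14, -0.001, 1.706]
contact_force: [-0.1, -0.2, 0.8]
finger_gap: 0.0855
grip_force: 0.0
time: 10.05
tool_pos: [0.67, -0.0718, -0.0085]
tcp_rot: [3.137, 0.001, 1.706]
contact_force: [0.3, 0.7, 5.9]
finger_gap: 0.0418
grip_force: 61.2
```

```bash
python3 -m creep '[{"travel":[0,0,-0.7],"turn":[0,0,0],"claw":10},{"travel":[0,0,-1.5],"turn":[0,0,0],"claw":10},{"travel":[0,0,-2],"turn":[0,0,0],"claw":10},{"travel":[0,0,-2],"turn":[0,0,0],"claw":10}]'
python3 - <<'E'
from h import *
cal=viewer.calibration('wrist'); im=viewer.get_image('wrist'); s=readout.observe()
hsv=cv2.cvtColor(im,cv2.COLOR_BGR2HSV); m=cv2.inRange(hsv,(12,100,60),(28,255,255)); m[:,:180]=0;m[:,380:]=0
ys,xs=np.nonzero(m); print(xs.min(),xs.max(),ys.min(),ys.max())
print([(b['centre'],b['score']) for b in boxes_of('bronze_bushing','wrist')],s['contact_force'])
for o in (0,.004,.008): print(o,pix(cal,[s['tool_pos'][0]+.13*o,s['tool_pos'][1]+o,.105],'wrist'))
go(.4469,-.1583,s['tool_pos'][2],.135)
E
```

```text
time: 10.45
tool_pos: [0.6707, -0.0719, 0.0523]
tcp_rot: [3.135, 0.002, 1.706]
contact_force: [0.6, 0.6, -3.0]
finger_gap: 0.0423
grip_force: 61.7
229 327 213 329
[([279.1, 277.5], 0.56)] [-0.37028702  0.68480778 -2.86260241]
0 [274.81154962 293.81533579]
0.004 [277.19887466 286.54132286]
0.008 [279.64919021 279.04376944]
travel [-1.87 -7.71 -0.05] turn [0.01 0.   0.  ] q6 -0.31 cur yaw 0.135 pos [ 0.6684 -0.0716  0.0495]
```

```bash
python3 -m creep '[{"travel":[-0.4,-1.6,0],"turn":[0,0,0],"claw":10},{"travel":[-0.8,-3.2,0],"turn":[0,0,0],"claw":10},{"travel":[-1.1,-4.8,0],"turn":[0,0,0],"claw":10},{"travel":[-1.5,-6.4,0],"turn":[0,0,0],"claw":10},{"travel":[-1.75,-7.5,0],"turn":[0,0,0],"claw":10},{"travel":[-1.8,-7.7,0.2],"turn":[0,0,0],"claw":10},{"travel":[-1.8,-7.7,0.9],"turn":[0,0,0],"claw":10},{"travel":[-1.8,-7.7,1.5],"turn":[0,0,0],"claw":10},{"travel":[-1.8,-7.7,1.75],"turn":[0,0,0],"claw":10},{"travel":[-1.8,-7.7,1.85],"turn":[0,0,0],"claw":10},{"travel":[-1.8,-7.7,1.85],"turn":[0,0,0],"claw":10}]'; python3 -m creep '[{"travel":[0,0,0],"turn":[0,0,0],"claw":60},{"travel":[0,0,0],"turn":[0,0,0],"claw":75},{"travel":[0,0,0],"turn":[0,0,0],"claw":75},{"travel":[0,0,0],"turn":[0,0,0],"claw":75},{"travel":[0,0,-1.3],"turn":[0,0,0],"claw":75},{"travel":[0,0,-2.8],"turn":[0,0,0],"claw":100},{"travel":[0,0,-4],"turn":[0,0,0],"claw":100},{"travel":[0,0,-5],"turn":[0,0,0],"claw":100},{"travel":[0,0,-5],"turn":[0,0,0],"claw":100}]'
python3 - <<'E'
from h import *
cal=viewer.calibration('wrist'); im=viewer.get_image('wrist')
for n,z in(('pin',.044),('bronze_bushing',.027),):
    for b in boxes_of(n,'wrist')[:2]:
        p=at(cal,b['centre'],z,'wrist'); print(n,b['score'],b['centre'],R.from_euler('z',-.1348).apply([*(p-[.4469,-.1583]),0])[:2])
go(.602,.264,.16,.135)
cv2.imwrite('pics/w6.png',im)
E
```

```text
time: 11.65
tool_pos: [0.4461, -0.1557, -0.0047]
tcp_rot: [-3.141, -0.001, 1.707]
contact_force: [-7.6, 2.4, 22.9]
finger_gap: 0.042
grip_force: 64.4
time: 12.55
tool_pos: [0.4502, -0.1577, 0.1478]
tcp_rot: [3.132, 0.005, 1.706]
contact_force: [0.4, -0.9, -0.5]
finger_gap: 0.0854
grip_force: 0.0
pin 0.88 [266.8, 253.6] [-0.00586956 -0.06146507]
bronze_bushing 0.94 [270.1, 190.8] [-0.00254301 -0.00409576]
travel [13.17  7.04 -0.56] turn [ 0. -0.  0.] q6 -0.56 cur yaw 0.135 pos [ 0.4462 -0.1559  0.143 ]
```

View pics/w6.png

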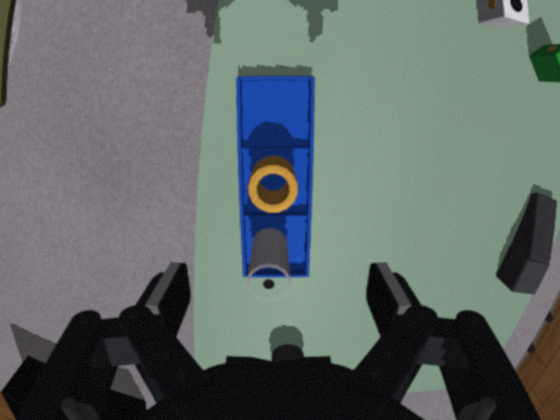

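Pin (269,283) and bronze bushing (272,187) stand in their own compartments. Red cap next.

```bash
python3 -m creep '[{"travel":[13.2,7,-0.4],"turn":[0,0,0],"claw":100},{"travel":[13.2,7,-0.4],"turn":[0,0,0],"claw":100},{"travel":[13.2,7,-0.4],"turn":[0,0,0],"claw":100},{"travel":[13.2,7,-0.4],"turn":[0,0,0],"claw":100},{"travel":[13.2,7,-0.4],"turn":[0,0,0],"claw":100},{"travel":[13.2,7,-0.4],"turn":[0,0,0],"claw":100},{"travel":[13.2,7,-0.4],"turn":[0,0,0],"claw":100},{"travel":[13.2,7,-0.4],"turn":[0,0,0],"claw":100},{"travel":[13.2,7,-0.4],"turn":[0,0,0],"claw":100},{"travel":[13.2,7,-0.4],"turn":[0,0,0],"claw":100},{"travel":[13.2,7,-0.4],"turn":[0,0,0],"claw":100},{"travel":[13.2,7,-0.4],"turn":[0,0,0],"claw":100}]'
cat > red.py <<'E'
from h import *
cal=viewer.calibration('wrist'); im=viewer.get_image('wrist')
for b in boxes_of('red_cap','wrist')[:2]: print(b, at(cal,b['centre'],.03,'wrist'))
hsv=cv2.cvtColor(im,cv2.COLOR_BGR2HSV); m=cv2.inRange(hsv,(0,150,60),(6,255,255))|cv2.inRange(hsv,(174,150,60),(180,255,255))
c=max(cv2.findContours(m,0,2)[0],key=cv2.contourArea); print(cv2.boundingRect(c))
print(pix(cal,[.602,.264,.03],'wrist'))
go(.602,.264,-.009,.135)
E
python3 red.py
```

```text
time: 13.9
tool_pos: [0.5999, 0.2631, 0.1539]
tcp_rot: [-3.139, 0.002, 1.706]
contact_force: [-0.2, 0.0, -0.1]
finger_gap: 0.0855
grip_force: 0.0
{'centre': [286.9, 179.4], 'score': 0.89} [0.6073658  0.27068995]
(265, 151, 42, 52)
[280.27004988 185.43028964]
travel [0.04 0.06 5.47] turn [-0.01  0.01 -0.01] q6 0.21 cur yaw 0.134 pos [0.6006 0.2627 0.1551]
```

```bash
python3 -c "
from h import *
go(.606,.268,-.009,.135)"
```

```text
travel [0.15 0.21 5.47] turn [-0.01  0.01 -0.01] q6 0.21 cur yaw 0.134 pos [0.6006 0.2627 0.1551]
```

```bash
python3 -m creep '[{"travel":[0.15,0.2,1.6],"turn":[0,0,0],"claw":100},{"travel":[0.15,0.2,3.2],"turn":[0,0,0],"claw":100},{"travel":[0.15,0.2,4.6],"turn":[0,0,0],"claw":100},{"travel":[0.15,0.2,5.3],"turn":[0,0,0],"claw":100},{"travel":[0.15,0.2,5.45],"turn":[0,0,0],"claw":100},{"travel":[0.15,0.2,5.45],"turn":[0,0,0],"claw":50},{"travel":[0.15,0.2,5.45],"turn":[0,0,0],"claw":10},{"travel":[0.15,0.2,5.45],"turn":[0,0,0],"claw":10},{"travel":[0.15,0.2,5.45],"turn":[0,0,0],"claw":10},{"travel":[0.15,0.2,5.45],"turn":[0,0,0],"claw":10},{"travel":[0.15,0.2,5.45],"turn":[0,0,0],"claw":10},{"travel":[0.15,0.2,5.45],"turn":[0,0,0],"claw":10}]'; python3 -m creep '[{"travel":[0,0,-0.7],"turn":[0,0,0],"claw":10},{"travel":[0,0,-1.5],"turn":[0,0,0],"claw":10},{"travel":[0,0,-2],"turn":[0,0,0],"claw":10},{"travel":[0,0,-2],"turn":[0,0,0],"claw":10}]'
python3 - <<'E'
from h import *
cal=viewer.calibration('wrist'); im=viewer.get_image('wrist'); s=readout.observe()
for b in boxes_of('red_cap','wrist')[:2]: print(b, at(cal,b['centre'],.09,'wrist'))
go(.4377,-.0909,s['tool_pos'][2],.135)
E
```

```text
time: 15.2
tool_pos: [0.6089, 0.2703, -0.005]
tcp_rot: [3.136, -0.001, 1.706]
contact_force: [-0.9, 0.1, 7.5]
finger_gap: 0.0364
grip_force: 60.3
time: 15.6
tool_pos: [0.6092, 0.2707, 0.0558]
tcp_rot: [3.134, -0.001, 1.706]
contact_force: [1.1, -0.8, -0.9]
finger_gap: 0.0361
grip_force: 60.0
{'centre': [278.7, 271.3], 'score': 0.92} [0.60972853 0.27170546]
travel [-11.15  -7.21  -0.06] turn [ 0.02 -0.    0.  ] q6 0.22 cur yaw 0.135 pos [0.607  0.2698 0.0528]
```

```bash
python3 -m creep '[{"travel":[-11.15,-7.2,0],"turn":[0,0,0],"claw":10},{"travel":[-11.15,-7.2,0],"turn":[0,0,0],"claw":10},{"travel":[-11.15,-7.2,0],"turn":[0,0,0],"claw":10},{"travel":[-11.15,-7.2,0],"turn":[0,0,0],"claw":10},{"travel":[-11.15,-7.2,0],"turn":[0,0,0],"claw":10},{"travel":[-11.15,-7.2,0],"turn":[0,0,0],"claw":10},{"travel":[-11.15,-7.2,0],"turn":[0,0,0],"claw":10},{"travel":[-11.15,-7.2,0],"turn":[0,0,0],"claw":10},{"travel":[-11.15,-7.2,0],"turn":[0,0,0],"claw":10},{"travel":[-11.15,-7.2,0],"turn":[0,0,0],"claw":10},{"travel":[-11.15,-7.2,0],"turn":[0,0,0],"claw":10},{"travel":[-11.15,-7.2,0],"turn":[0,0,0],"claw":10}]'; python3 -c "
from h import *
go(.4377,-.0909,.0,.135)"
```

```text
time: 16.9
tool_pos: [0.4385, -0.0896, 0.0519]
tcp_rot: [3.14, -0.0, 1.708]
contact_force: [0.9, 0.1, -0.0]
finger_gap: 0.0365
grip_force: 60.2
travel [-0.04 -0.04  1.73] turn [ 0.01 -0.    0.02] q6 -0.43 cur yaw 0.137 pos [ 0.4385 -0.0896  0.0519]
```

```bash
python3 -m creep '[{"travel":[0,0,0.8],"turn":[0,0,0],"claw":10},{"travel":[0,0,1.4],"turn":[0,0,0],"claw":10},{"travel":[0,0,1.7],"turn":[0,0,0],"claw":10},{"travel":[0,0,1.82],"turn":[0,0,0],"claw":10},{"travel":[0,0,1.82],"turn":[0,0,0],"claw":10}]'; python3 -m creep '[{"travel":[0,0,0],"turn":[0,0,0],"claw":60},{"travel":[0,0,0],"turn":[0,0,0],"claw":75},{"travel":[0,0,0],"turn":[0,0,0],"claw":75},{"travel":[0,0,0],"turn":[0,0,0],"claw":75},{"travel":[0,0,-1.3],"turn":[0,0,0],"claw":75},{"travel":[0,0,-2.8],"turn":[0,0,0],"claw":100},{"travel":[0,0,-4],"turn":[0,0,0],"claw":100},{"travel":[0,0,-5],"turn":[0,0,0],"claw":100},{"travel":[0,0,-5],"turn":[0,0,0],"claw":100}]'
python3 - <<'E'
from h import *
cal=viewer.calibration('wrist'); im=viewer.get_image('wrist')
for n,z in(('pin',.044),('bronze_bushing',.027),('red_cap',.03)):
    for b in boxes_of(n,'wrist')[:2]:
        p=at(cal,b['centre'],z,'wrist'); print(n,b['score'],b['centre'],R.from_euler('z',-.1348).apply([*(p-[.4469,-.1583]),0])[:2])
go(.526,.376,.16,.135)
E
```

```text
time: 17.4
tool_pos: [0.4378, -0.0893, -0.0011]
tcp_rot: [3.141, -0.001, 1.708]
contact_force: [-4.6, 3.9, 15.8]
finger_gap: 0.0366
grip_force: 61.7
time: 18.3
tool_pos: [0.4413, -0.0919, 0.1516]
tcp_rot: [3.132, 0.004, 1.706]
contact_force: [0.5, -0.1, 0.2]
finger_gap: 0.0855
grip_force: 0.0
pin 0.87 [269.9, 306.8] [-0.0035431  -0.06147885]
bronze_bushing 0.57 [273.2, 248.5] [2.17791675e-04 8.88779617e-07]
red_cap 0.6 [272.6, 183.1] [-6.26058869e-05  6.96848015e-02]
red_cap 0.22 [516.7, 289.9] [ 0.33531026 -0.077596  ]
travel [15.01  5.04 -0.44] turn [-0.01 -0.01  0.  ] q6 -0.44 cur yaw 0.135 pos [ 0.4367 -0.0905  0.1464]
```

The blue tray's kit is in place. Now the fitting, where I'll hover and read the hexagon's angle.

```bash
python3 -m creep '[{"travel":[15,5,-0.2],"turn":[0,0,0],"claw":100},{"travel":[15,5,-0.2],"turn":[0,0,0],"claw":100},{"travel":[15,5,-0.2],"turn":[0,0,0],"claw":100},{"travel":[15,5,-0.2],"turn":[0,0,0],"claw":100},{"travel":[15,5,-0.2],"turn":[0,0,0],"claw":100},{"travel":[15,5,-0.2],"turn":[0,0,0],"claw":100},{"travel":[15,5,-0.2],"turn":[0,0,0],"claw":100},{"travel":[15,5,-0.2],"turn":[0,0,0],"claw":100},{"travel":[15,5,-0.2],"turn":[0,0,0],"claw":100},{"travel":[15,5,-0.2],"turn":[0,0,0],"claw":100},{"travel":[15,5,-0.2],"turn":[0,0,0],"claw":100},{"travel":[15,5,-0.2],"turn":[0,0,0],"claw":100}]';  python3 -m creep '[{"travel":[0,0,0],"turn":[0,0,0],"claw":100}]'
python3 - <<'E'
from h import *
cal=viewer.calibration('wrist'); im=viewer.get_image('wrist'); s=readout.observe(); print(s['tool_pos'])
bs=boxes_of('fitting','wrist')[:1]; print(bs)
u=bs[0]['centre']; x,y=int(u[0])-40,int(u[1])-40
np.save('fit.npy',im[y:y+80,x:x+80]); print(x,y)
hsv=cv2.cvtColor(im,cv2.COLOR_BGR2HSV)[y:y+80,x:x+80]; m=cv2.inRange(hsv,(105,120,40),(130,255,255))
ys,xs=np.nonzero(m); print('plug px',xs.min()+x,xs.max()+x,ys.min()+y,ys.max()+y)
cv2.imwrite('pics/w7.png',cv2.resize(im[y:y+80,x:x+80],None,fx=7,fy=7,interpolation=cv2.INTER_CUBIC)); print(cal)
E
```

```text
time: 19.7
tool_pos: [0.5245, 0.3747, 0.1512]
tcp_rot: [-3.139, 0.003, 1.707]
contact_force: [-0.1, 0.1, -0.4]
finger_gap: 0.0856
grip_force: 0.0
time: 19.8
tool_pos: [0.5248, 0.3735, 0.1523]
tcp_rot: [-3.14, 0.002, 1.705]
contact_force: [-0.0, -1.0, -0.5]
finger_gap: 0.0853
grip_force: 0.0
[0.5251317  0.37340461 0.15280069]
[{'centre': [285.0, 183.3], 'score': 0.84}]
245 143
plug px 271 298 172 200
{'fovy': 65.70646984690485, 'cx': 277.90969190484185, 'cy': 202.6474811658776, 'eye': array([0.51456382, 0.45600261, 0.32457872]), 'orientation': array([-0.32508783,  0.00307981,  0.13535027])}
```

View pics/w7.png

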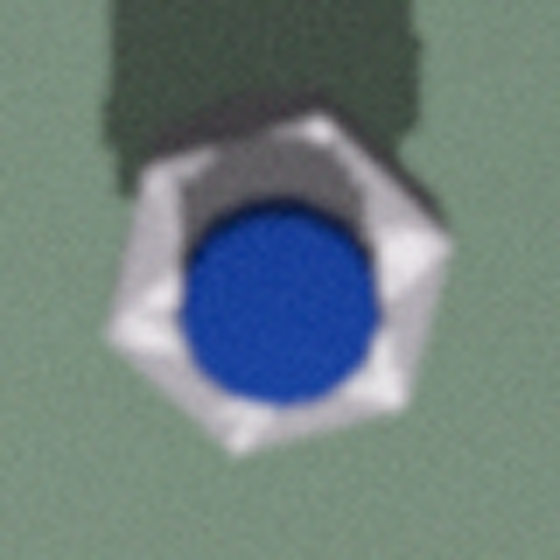

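The crop shows the hexagon with corners at about (320,115), (450,245), (405,405), (235,452), (108,330) and (150,170) in crop pixels, and the plug at (280,303). Next I fit the flat directions.

Run:
```python
from h import *
cal=dict(fovy=65.70646984690485,cx=277.90969190484185,cy=202.6474811658776,eye=np.array([0.51456382,0.45600261,0.32457872]),orientation=np.array([-0.32508783,0.00307981,0.13535027]))
c=np.array([(320,115),(450,245),(405,405),(235,452),(108,330),(150,170)])/7+[245-.43,143-.43]
w=np.array([at(cal,p,.042,'wrist') for p in c]); o=w.mean(0); d=w-o
print(o, np.hypot(*d.T), at(cal,(284.5,186),.054,'wrist'))
a=np.arctan2(d[:,1],d[:,0]); ph=np.angle(np.exp(6j*a).mean())/6; flats=ph+np.pi/6+np.arange(-3,3)*np.pi/3
print(ph, flats.round(3)); 
f=min(flats,key=lambda t:abs(t-.135)); go(*o,-.009,f)
```

```text
[0.52983111 0.38015157] [0.02322472 0.02276493 0.02303107 0.02307133 0.02271645 0.02252957] [0.52963698 0.38133955]
0.4127582469093845 [-2.205 -1.158 -0.111  0.936  1.984  3.031]
travel [0.21 0.18 5.41] turn [-0.    0.01  1.75] q6 0.42 cur yaw 0.134 pos [0.5254 0.3735 0.1533]
```

```bash
python3 -m creep '[{"travel":[0.2,0.18,1],"turn":[0,0,0.9],"claw":100},{"travel":[0.2,0.18,2],"turn":[0,0,1.75],"claw":100},{"travel":[0.2,0.18,3.5],"turn":[0,0,1.75],"claw":100},{"travel":[0.2,0.18,4.8],"turn":[0,0,1.75],"claw":100},{"travel":[0.2,0.18,5.4],"turn":[0,0,1.75],"claw":100},{"travel":[0.2,0.18,5.4],"turn":[0,0,1.75],"claw":50},{"travel":[0.2,0.18,5.4],"turn":[0,0,1.75],"claw":10},{"travel":[0.2,0.18,5.4],"turn":[0,0,1.75],"claw":10},{"travel":[0.2,0.18,5.4],"turn":[0,0,1.75],"claw":10},{"travel":[0.2,0.18,5.4],"turn":[0,0,1.75],"claw":10},{"travel":[0.2,0.18,5.4],"turn":[0,0,1.75],"claw":10},{"travel":[0.2,0.18,5.4],"turn":[0,0,1.75],"claw":10}]'; python3 -m creep '[{"travel":[0,0,-0.7],"turn":[0,0,0],"claw":10},{"travel":[0,0,-1.5],"turn":[0,0,0],"claw":10},{"travel":[0,0,-2],"turn":[0,0,0],"claw":10},{"travel":[0,0,-2],"turn":[0,0,0],"claw":10}]'
python3 - <<'E'
from h import *
cal=viewer.calibration('wrist'); im=viewer.get_image('wrist'); s=readout.observe()
for b in boxes_of('fitting','wrist')[:2]: print(b, at(cal,b['centre'],.10,'wrist'))
go(.4714,.2107,s['tool_pos'][2],.011); go(.4714,.2107,s['tool_pos'][2],None)
E
```

```text
time: 21.1
tool_pos: [0.5321, 0.3828, -0.0058]
tcp_rot: [3.137, -0.003, 1.462]
contact_force: [-0.8, -0.7, 7.0]
finger_gap: 0.0386
grip_force: 62.6
time: 21.5
tool_pos: [0.5323, 0.3831, 0.0546]
tcp_rot: [3.136, -0.004, 1.462]
contact_force: [-0.5, 0.4, -2.8]
finger_gap: 0.0386
grip_force: 61.6
{'centre': [278.8, 279.1], 'score': 0.91} [0.53299913 0.38631922]
travel [-5.88 -1.33 -0.04] turn [ 0.01 -0.   -0.86] q6 0.67 cur yaw -0.109 pos [0.5303 0.3818 0.0518]
travel [-5.88 -1.33 -0.04] turn [ 0.01 -0.   -0.  ] q6 0.67 cur yaw -0.109 pos [0.5303 0.3818 0.0518]
```

```bash
python3 -m creep '[{"travel":[-1.6,-0.35,0],"turn":[0,0,0],"claw":10},{"travel":[-3.2,-0.7,0],"turn":[0,0,0],"claw":10},{"travel":[-4.7,-1.05,0],"turn":[0,0,0],"claw":10},{"travel":[-5.7,-1.3,0],"turn":[0,0,0],"claw":10},{"travel":[-5.95,-1.33,0],"turn":[0,0,0],"claw":10},{"travel":[-5.95,-1.33,0.2],"turn":[0,0,0],"claw":10},{"travel":[-5.95,-1.33,0.9],"turn":[0,0,0],"claw":10},{"travel":[-5.95,-1.33,1.5],"turn":[0,0,0],"claw":10},{"travel":[-5.95,-1.33,1.75],"turn":[0,0,0],"claw":10},{"travel":[-5.95,-1.33,1.82],"turn":[0,0,0],"claw":10},{"travel":[-5.95,-1.33,1.82],"turn":[0,0,0],"claw":10}]'; python3 -m creep '[{"travel":[0,0,0],"turn":[0,0,0],"claw":60},{"travel":[0,0,0],"turn":[0,0,0],"claw":75},{"travel":[0,0,0],"turn":[0,0,0],"claw":75},{"travel":[0,0,0],"turn":[0,0,0],"claw":75},{"travel":[0,0,-1.3],"turn":[0,0,0],"claw":75},{"travel":[0,0,-2.8],"turn":[0,0,0],"claw":100},{"travel":[0,0,-4],"turn":[0,0,0],"claw":100},{"travel":[0,0,-5],"turn":[0,0,0],"claw":100},{"travel":[0,0,-5],"turn":[0,0,0],"claw":100}]'
python3 - <<'E'
from h import *
cal=viewer.calibration('wrist'); im=viewer.get_image('wrist')
for b in boxes_of('fitting','wrist')[:2]:
        p=at(cal,b['centre'],.04,'wrist'); print(b['score'],b['centre'],p-[.4718,.1767])
go(.655,.071,.16,.135)
E
```

```text
time: 22.7
tool_pos: [0.4714, 0.2098, -0.0018]
tcp_rot: [3.141, -0.0, 1.463]
contact_force: [-4.4, -1.2, 12.6]
finger_gap: 0.0389
grip_force: 63.2
time: 23.6
tool_pos: [0.4749, 0.2101, 0.1516]
tcp_rot: [3.131, -0.005, 1.462]
contact_force: [0.5, 0.6, 0.5]
finger_gap: 0.0855
grip_force: 0.0
0.66 [271.7, 193.4] [-0.00167402  0.03104991]
travel [-3.91  6.58 -0.4 ] turn [ 0.02 -0.01 -1.75] q6 0.44 cur yaw -0.109 pos [0.4717 0.209  0.1476]
```

```bash
python3 -m creep '[{"travel":[-3.9,6.5,-0.2],"turn":[0,0,-1.75],"claw":100},{"travel":[-3.9,6.5,-0.2],"turn":[0,0,-1.75],"claw":100},{"travel":[-3.9,6.5,-0.2],"turn":[0,0,-1.75],"claw":100},{"travel":[-3.9,6.5,-0.2],"turn":[0,0,-1.75],"claw":100},{"travel":[-3.9,6.5,-0.2],"turn":[0,0,-1.75],"claw":100},{"travel":[-3.9,6.5,-0.2],"turn":[0,0,-1.75],"claw":100},{"travel":[-3.9,6.5,-0.2],"turn":[0,0,-1.75],"claw":100},{"travel":[-3.9,6.5,-0.2],"turn":[0,0,-1.75],"claw":100}]'
python3 - <<'E'
from h import *
cal=viewer.calibration('wrist'); im=viewer.get_image('wrist'); s=readout.observe(); print(s['tool_pos'])
print([(b['centre'],b['score']) for b in boxes_of('valve_block','wrist')[:4]], cal, pix(cal,[.655,.071,.03],'wrist'))
u=pix(cal,[.655,.071,.03],'wrist'); x,y=int(u[0])-50,int(u[1])-50; print(x,y)
cv2.imwrite('pics/w8.png',cv2.resize(im[y:y+100,x:x+100],None,fx=6,fy=6,interpolation=cv2.INTER_CUBIC))
E
```

```text
time: 24.5
tool_pos: [0.6504, 0.0719, 0.1515]
tcp_rot: [-3.139, -0.001, 1.706]
contact_force: [0.4, -0.1, -0.3]
finger_gap: 0.0859
grip_force: 0.0
[0.65050702 0.07211639 0.15208248]
[([289.5, 92.2], 0.82), ([369.3, 231.2], 0.57)] {'fovy': 65.70646984690485, 'cx': 277.90969190484185, 'cy': 202.6474811658776, 'eye': array([0.64026759, 0.15390496, 0.32405357]), 'orientation': array([-0.32226308,  0.00400547,  0.13637702])} [282.69784649 188.48209686]
232 138
```

View pics/w8.png

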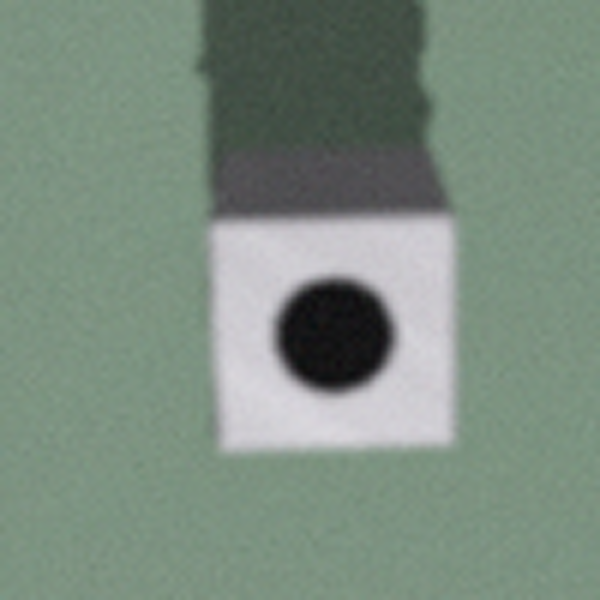

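The crop shows the white block with top corners at (210,222), (455,213), (453,442) and (220,450) and its port at (335,333), nearly aligned with the gripper.

Run:
```python
from h import *
cal=dict(fovy=65.70646984690485,cx=277.90969190484185,cy=202.6474811658776,eye=np.array([0.64026759,0.15390496,0.32405357]),orientation=np.array([-0.32226308,0.00400547,0.13637702]))
c=np.array([(210,222),(455,213),(453,442),(220,450)])/6+[232-.42,138-.42]
w=np.array([at(cal,p,.05,'wrist') for p in c]); o=w.mean(0); d=w-o
print(o,np.hypot(*d.T)); a=np.arctan2(d[:,1],d[:,0]); ph=np.angle(np.exp(4j*a).mean())/4-np.pi/4
print(ph, ph+np.pi/2); f=min((ph,ph+np.pi/2),key=lambda t:abs(t-.135)); go(*o,-.009,f)
```

```text
[0.65867216 0.07293102] [0.02474424 0.02512026 0.02460984 0.02490818]
-1.402267682439419 0.16852864435547765
travel [-0.02  0.27  5.39] turn [-0.01 -0.   -0.23] q6 -0.09 cur yaw 0.137 pos [0.6508 0.0723 0.1526]
```

```bash
python3 -m creep '[{"travel":[0,0.27,1.5],"turn":[0,0,-0.23],"claw":100},{"travel":[0,0.27,3.1],"turn":[0,0,-0.23],"claw":100},{"travel":[0,0.27,4.5],"turn":[0,0,-0.23],"claw":100},{"travel":[0,0.27,5.2],"turn":[0,0,-0.23],"claw":100},{"travel":[0,0.27,5.36],"turn":[0,0,-0.23],"claw":100},{"travel":[0,0.27,5.36],"turn":[0,0,-0.23],"claw":50},{"travel":[0,0.27,5.36],"turn":[0,0,-0.23],"claw":10},{"travel":[0,0.27,5.36],"turn":[0,0,-0.23],"claw":10},{"travel":[0,0.27,5.36],"turn":[0,0,-0.23],"claw":10},{"travel":[0,0.27,5.36],"turn":[0,0,-0.23],"claw":10},{"travel":[0,0.27,5.36],"turn":[0,0,-0.23],"claw":10},{"travel":[0,0.27,5.36],"turn":[0,0,-0.23],"claw":10}]'; python3 -m creep '[{"travel":[0,0,-0.7],"turn":[0,0,0],"claw":10},{"travel":[0,0,-1.5],"turn":[0,0,0],"claw":10},{"travel":[0,0,-2],"turn":[0,0,0],"claw":10},{"travel":[0,0,-2],"turn":[0,0,0],"claw":10}]'; python3 -c "
from h import *
s=readout.observe(); print(s['finger_gap'])
go(.4722,.1427,s['tool_pos'][2],.011)"
```

```text
time: 25.8
tool_pos: [0.662, 0.0725, -0.0051]
tcp_rot: [3.137, 0.0, 1.738]
contact_force: [-0.9, 0.3, 6.1]
finger_gap: 0.0352
grip_force: 61.6
time: 26.2
tool_pos: [0.663, 0.0725, 0.0556]
tcp_rot: [3.134, 0.001, 1.738]
contact_force: [1.3, -0.2, -2.4]
finger_gap: 0.0351
grip_force: 60.6
0.03508739986400634
travel [ 3.37 -5.88 -0.05] turn [0.05 0.   1.12] q6 -0.12 cur yaw 0.167 pos [0.663  0.0725 0.0556]
```

```bash
python3 -m creep '[{"travel":[0.8,-1.4,0],"turn":[0,0,0.3],"claw":10},{"travel":[1.6,-2.8,0],"turn":[0,0,0.7],"claw":10},{"travel":[2.4,-4.2,0],"turn":[0,0,1.1],"claw":10},{"travel":[3.1,-5.4,0],"turn":[0,0,1.12],"claw":10},{"travel":[3.37,-5.8,0],"turn":[0,0,1.12],"claw":10},{"travel":[3.37,-5.8,0.2],"turn":[0,0,1.12],"claw":10},{"travel":[3.37,-5.8,0.9],"turn":[0,0,1.12],"claw":10},{"travel":[3.37,-5.8,1.5],"turn":[0,0,1.12],"claw":10},{"travel":[3.37,-5.8,1.75],"turn":[0,0,1.12],"claw":10},{"travel":[3.37,-5.8,1.82],"turn":[0,0,1.12],"claw":10},{"travel":[3.37,-5.8,1.82],"turn":[0,0,1.12],"claw":10}]'; python3 -m creep '[{"travel":[0,0,0],"turn":[0,0,0],"claw":60},{"travel":[0,0,0],"turn":[0,0,0],"claw":75},{"travel":[0,0,0],"turn":[0,0,0],"claw":75},{"travel":[0,0,0],"turn":[0,0,0],"claw":75},{"travel":[0,0,-1.3],"turn":[0,0,0],"claw":75},{"travel":[0,0,-2.8],"turn":[0,0,0],"claw":100},{"travel":[0,0,-4],"turn":[0,0,0],"claw":100},{"travel":[0,0,-5],"turn":[0,0,0],"claw":100},{"travel":[0,0,-7],"turn":[0,0,0],"claw":100},{"travel":[0,0,-7],"turn":[0,0,0],"claw":100}]'
python3 - <<'E'
from h import *
cal=viewer.calibration('wrist'); im=viewer.get_image('wrist'); cv2.imwrite('pics/w9.png',im)
cv2.imwrite('pics/s9.png',cv2.resize(viewer.get_image('scene')[150:330,60:500],(792,324)))
for n,z in(('fitting',.04),('valve_block',.03)):
  for b in boxes_of(n,'wrist')[:3]: print(n,b['score'],b['centre'],at(cal,b['centre'],z,'wrist')-[.4718,.1767])
E
```

```text
time: 27.3
tool_pos: [0.4732, 0.1427, -0.0015]
tcp_rot: [3.14, 0.0, 1.581]
contact_force: [-3.6, -0.1, 9.1]
finger_gap: 0.0351
grip_force: 63.1
time: 28.3
tool_pos: [0.4756, 0.1439, 0.2132]
tcp_rot: [3.13, -0.002, 1.582]
contact_force: [1.4, 0.3, 0.1]
finger_gap: 0.0853
grip_force: 0.0
fitting 0.69 [272.1, 116.3] [-0.00093217  0.03038526]
fitting 0.63 [248.8, 332.2] [-0.03161591 -0.25404343]
valve_block 0.8 [472.0, 248.4] [ 0.28090415 -0.13435052]
valve_block 0.75 [277.4, 174.8] [ 0.00549914 -0.03568969]
valve_block 0.56 [421.0, 163.6] [ 0.17693318 -0.01805137]
```

View pics/w9.png

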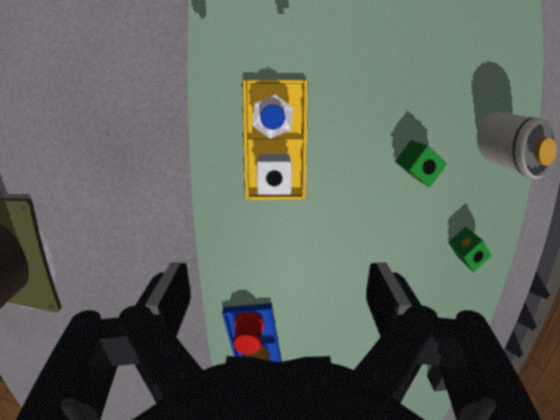

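View pics/s9.png

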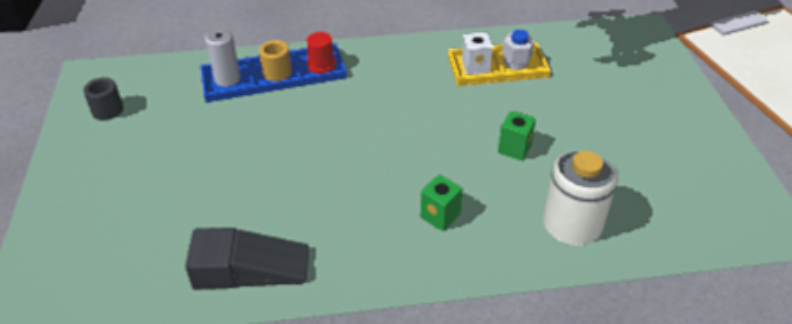

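The wrist view shows the fitting (272,116) and valve block (274,178) in the yellow tray's two compartments. The scene crop shows pin, bushing and cap upright in the blue tray, with the dark bushing, filter, tooth and green blocks untouched.

```bash
python3 -c "
from cell import job
print(job.sign_off())"
```

```text
the job is handed in; nothing more can be done
None
```

I handed the job in at about 28 s: pin, bronze bushing and red cap stand upright in the blue tray, and fitting and valve block in the yellow, each in its own compartment, with everything else where it was; one bushing grasp closed too high and was repeated.

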